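# Fit the battery in a speaker and snap its hatch shut

### The arm

A 6-joint arm with a two-finger parallel gripper is mounted at the origin on the work surface. World frame = base frame: x ahead of the robot, y to its left, z up, the work surface at z = 0. Lengths are in m, angles in rad, forces in N, time in s.
With the tool pointing down it reaches from about 0.275 to 0.775 m from the base axis. Payload 14.6 kg.
Tool frame: the origin (TCP) lies midway between the tips of the shut fingers; the grasp point (between the pads) lies 19 mm behind it; y points along the fingers, x is the direction in which the jaws open and shut, and the axes are right-handed (so a half turn about y gives the same grasp; the last joint's range is limited). The gripper opens to 85 mm and grips with 20 to 120 N. Pads are 22 mm wide; open, the fingers measure 114 mm over their backs; the gripper's body (76 mm by 85 mm) begins 54 mm behind the grasp point. The pads swing forward as they close: fully open they stand 13 mm farther back than shut.
Start: joints at [-1.326, 0.263, -0.048, 1.259, 0, 1.415], TCP at [0.204, -0.484, 0.231] pointing down, gripper open.
Joint ranges: [-2.65, 2.65], [-0.89, 1.7], [-1.18, 1.37], [-2.13, 2.11], [-1.35, 1.29], [-3.14, 3.14]. Speed limits (rad/s): [1.89, 1.89, 2.57, 2.79, 3.14, 3.14].

### API

Orientations are given as [roll, pitch, yaw] about the fixed x, y, z axes, in that order (R = Rz(yaw) Ry(pitch) Rx(roll)).
In Python, from plant import robot gives the robot as it stands.
- The arm moves only by the tool apply_moves, never from a script. Its argument "motion" is a list that holds one entry, the list of rows, each a list of 6 numbers: the shift along the tool's x, y, z in mm, then the turn, a rotation vector about the tool's x, y, z in rad. In form: [[[dx, dy, dz, rx, ry, rz], ...]]. A call has 1 to 8 rows; each row is the pose to reach, as a shift and turn from the pose measured when the call began, along the tool's axes at that moment; what a row does not reach only later rows make up. A row lasts 1/10 s, in which the tool goes at most 50 mm and 8.59 degrees, less where a joint would pass 70% of its speed; a pose out of reach is approached as far as the arm can. A call with a gripper value outside its range is refused whole. "grip" is the closure in counts, from 0 (fully open) to 255 (shut), set as the call begins (left out, the last holds). The fingers move at their own pace and stop on an object; "grip_force" is the grip in N (left out, the last holds). Time passes only in rows, so rows that repeat a pose let the fingers close. It gives the time, the measured TCP pose, the force and the opening at its end, in the units of the state.
- robot.read_state(): the state, without advancing time (a new reading comes with each control period).
- robot.grab_frame(name): name is "scene" or "top" or "wrist"; returns a dict with "img" (400x640x3 uint8, blue, green, red), "K" (3x3 intrinsics, pixels), "R" (3x3) and "t" (3): a world point X has camera coordinates R X + t. Camera axes: x right, y down, z forward; pixel columns grow to the right and rows downward; lengths in m; the calibration is good to about 2 mm. A picture is of the moment at which its call begins. There is no depth.
- robot.finish_job(): hands the job in, once; it reports no verdict.
Trained networks look in a picture, given as the dict that the camera call returned (one of the last four; its "shot" number tells which), for a name from the list of things; names that differ only in an ending like _2 or _b are one class to them, and where a whole thing is asked for, a point or a joint stands for the part that bears it (a point fixed in the world has none). Each returns a list of dicts, best first, with "p" (0 to 1); they miss things now and then, are a little off and sometimes report something else, mostly with a low value. They report only what shows in the picture. A call takes as long as a camera call. They do not tell look-alikes from the thing itself.
- robot.find_in(label, picture): "location" ([column, row] in pixels, amid what is visible of it).
- robot.mark_of(label, picture): "location" ([column, row] in pixels: a listed point, or the origin of a listed thing).
The state is a dict: "t": time; "qpos": joint angles; "joint_vel": joint speeds; "effort": joint torques, N m; "eef_pos": TCP position; "ee_rot": TCP orientation; "wrist_force": force on the tool from outside, world axes, zero at the start; "wrist_torque": the same for the moment, N m; "gripper_width": finger opening in m.
Only numpy, scipy, OpenCV 4.12 (cv2) and the standard library are available. Lean on these libraries where they do the work, as an engineer would, in place of code of your own. Each camera call takes 0.05 s, during which the arm holds its last target.

### The job

Fit the battery pack that suits it into the open bay in the speaker's sloping back, lowering it in rather than dropping it until it lies right down on the bay floor, then swing the hinged hatch over it and press it until it snaps past its catch and is fully shut. Leave the other battery pack, the loudspeaker cone unit, the meter and the screwdriver where they are.

Things in the scene. Friction and masses are not known exactly. Their poses are not given: they have to be found in the camera images.
- bay: Battery pocket in the back of a black portable speaker that leans on a fixed plywood stand; the back panel faces up, sloping down towards the robot at 30 degrees. Origin: centre of the flat pocket floor, about 93 mm above the bench. x up the slope, y level to the left (hinge side), z square out of the panel. Pocket 116 (x) by 56 mm (y), 26 mm deep: the panel's face is at z = 26 mm.
- bay_mouth (a point): Centre of the pocket's mouth, level with the panel's face (26 mm above its floor); axes as the bay's. The panel reaches 90 mm either way in x, 54 mm to +y and 72 mm to -y from here.
- latch_top (a point): Top of the black latch housing beside the pocket, 24 mm above the panel's face, at y = -69 mm in the bay's frame. The housing spans x = -31 to 31, y = -72 to -55 mm; in it a sprung steel roller, 12 mm thick, catches the hatch's nose.
- lid_hinge (a point): Middle of the hatch's hinge line, along the bay's x at y = 50, z = 27 mm in the bay's frame. This frame turns with the hatch, which reaches 96 mm along its own -y to the free edge and 68 mm either way in x: a grey shallow cover, outer face of its plate (4 mm) at own z = 28 mm, a 4 mm rim down to z = 0 all round, and a rounded nose 36 mm long, 6 mm proud, mid free edge.
- lid_edge (a point): Middle of the hatch's free edge, on its outer face (own y = -96, z = 28 mm from the hinge line). With the hatch shut it is at x = 0, y = -46, z = 55 mm in the bay's frame.
- lid (a joint): Hatch angle, rad: 0 fully shut, grows as it opens; pi/2 stands square to the panel; starts at 1.7 to 1.95, leaning out to the left; stop at 2.5. A stiff hinge (0.05 N m) holds it where it is left. Near 0.14 its nose meets the latch roller; from there about 9 to 12 N pressed squarely 20 mm from the free edge snaps it past at about 0.08, and the latch then holds it at 0. Less leaves it ajar.
- pack_grip (a point): The pack that suits the bay: white plastic, 110 x 50 x 26 mm, about 0.25 kg, with a grip rib along the middle of its top, 70 long, 18 wide, 20 mm high (46 mm overall). The point is the rib's centre, 36 mm above the underside; x along the length, z up out of the top. Starts flat on the bench, rib up. Fits either way round; fully down, the point is 36 mm above the bay floor.
- spare_grip (a point): The other battery pack, not for this speaker: same looks and rib but 80 x 72 mm. Point and axes as for the first pack. Which of the two lies nearer the middle of the bench varies.
- driver_mid (a point): Loudspeaker cone unit lying face up, 112 mm across, 46 mm high; point half-way up on its axis. Bystander.
- meter_mid (a point): Hand-held meter, 150 x 75 x 34 mm, lying flat; its centre. Bystander.
- screwdriver_grip (a point): Screwdriver with a black handle, 190 mm long, lying flat; middle of the handle. Bystander.
There are look-alikes about, which are no part of the job. What is shaped like the part that bears pack_grip but blue or green is not meant.

How it is judged:
On the way:
1. The matching pack lies fully down in the bay, let go, with the hatch still open (x of pack_grip in the frame of bay between -0.007 and 0.007 m and y of pack_grip in the frame of bay between -0.007 and 0.007 m and z of pack_grip in the frame of bay between 0.03 and 0.041 m and angle between the z axis of pack_grip and the z axis of bay, either way round below 0.08 rad and angle between the x axis of pack_grip and the x axis of bay, either way round below 0.12 rad and contact force between the fingers and pack below 0.1 N and value of joint lid above 0.8 rad), for 0.2 s.
At the end, for the whole second after the job is handed in: The hatch is shut past its catch (within 0.035 rad of fully shut) and still, and the matching pack lies in the bay on its floor, rib outward: its rib centre within 7 mm of the bay's centre in x and y, 30 to 41 mm above the floor, not tilted over 0.08 rad nor turned over 0.12 rad (value of joint lid below 0.035 rad and velocity of joint lid below 0.05 rad/s and x of pack_grip in the frame of bay between -0.007 and 0.007 m and y of pack_grip in the frame of bay between -0.007 and 0.007 m and z of pack_grip in the frame of bay between 0.03 and 0.041 m and angle between the z axis of pack_grip and the z axis of bay, either way round below 0.08 rad and angle between the x axis of pack_grip and the x axis of bay, either way round below 0.12 rad); the robot touches nothing.
It fails at once if The pack is dropped into the bay: let go near the speaker, it moves faster than 0.4 m/s (contact force between the fingers and pack below 0.1 N and linear speed of pack above 0.4 m/s and distance between pack_grip and bay below 0.2 m).
It fails at once if The other pack, the cone unit, the meter or the screwdriver is shifted by more than 40 mm (distance of any of spare_grip, driver_mid, meter_mid, screwdriver_grip from where it was at the start of the episode above 0.04 m).
It also fails if it takes over 51 s, if anything falls off the work surface, if the arm or the gripper's body presses on something with over 40 N, if the wrist force passes 120 N, or if a joint passes its speed limit or range.

## Working session

There is one attempt and no reset: what is moved stays moved. The work goes in short steps, Python scripts to look and compute and a tool call to move; the robot and the scene stay as the last step left them, time stands still between calls to the robot, and variables do not carry over. Pictures are saved under pics/ and viewed, and the job is handed in when it is done.

Besides the shell and the picture viewer there is one more tool, called after ">>>" by a JSON object that holds its "name" and its "arguments". apply_moves: Moves the arm, as the interface text tells. Its arguments: {"type":"object","properties":{"motion":{"type":"array"},"grip":{"type":"number"},"grip_force":{"type":"number"}},"required":["motion"]}

```bash
ls; mkdir -p pics; cat > h.py <<'E'
import numpy as np,cv2
from plant import robot
from scipy.spatial.transform import Rotation as Rn
def ray(f,px):
    d=np.linalg.inv(f["K"])@np.array([px[0],px[1],1.]);R=np.array(f["R"]);C=-R.T@np.array(f["t"]);d=R.T@d;return C,d/np.linalg.norm(d)
def atz(f,px,z):
    C,d=ray(f,px);return C+d*(z-C[2])/d[2]
def tri(rays):
    A=np.zeros((3,3));b=np.zeros(3)
    for C,d in rays:
        P=np.eye(3)-np.outer(d,d);A+=P;b+=P@C
    X=np.linalg.solve(A,b);return X,[np.linalg.norm((np.eye(3)-np.outer(d,d))@(X-C)) for C,d in rays]
def proj(f,X):
    p=np.array(f["K"])@(np.array(f["R"])@X+np.array(f["t"]));return p[:2]/p[2]
E
python3 - <<'E'
from h import *
np.set_printoptions(precision=4,suppress=True)
s=robot.read_state();print(s)
for n in ["scene","top","wrist"]:
    f=robot.grab_frame(n);cv2.imwrite(f"pics/{n}0.png",f["img"]);print(n,-np.array(f["R"]).T@f["t"])
    np.savez(f"{n}0.npz",**{k:f[k] for k in("K","R","t")})
    if n=="wrist":continue
    for l in ["bay","bay_mouth","latch_top","lid_hinge","lid_edge","pack_grip","spare_grip","driver_mid","meter_mid","screwdriver_grip"]:
        print(l,[(np.round(r["location"],1).tolist(),round(r["p"],2)) for r in robot.mark_of(l,f)[:3]])
print(robot.read_state()["t"])
E
```

```text
pics
{'t': 0.0, 'qpos': array([-1.3263,  0.2635, -0.0489,  1.2594, -0.    ,  1.4155]), 'joint_vel': array([-0.0012,  0.001 ,  0.0002, -0.0011, -0.0009, -0.0013]), 'effort': array([  0.0038, -63.762 ,  38.4567,   0.0137,   0.0001,  -0.    ]), 'eef_pos': array([ 0.2043, -0.4833,  0.2308]), 'ee_rot': array([-1.5706,  0.0011, -1.171 ]), 'wrist_force': array([-0.1086, -0.7757,  0.7942]), 'wrist_torque': array([-0.0173, -0.0546,  0.0236]), 'gripper_width': 0.08496943163814473}
scene [1.14   0.2174 0.6208]
bay [([378.6, 230.2], 0.72), ([302.8, 197.3], 0.33)]
bay_mouth [([379.0, 217.5], 0.86), ([348.7, 201.5], 0.26)]
latch_top [([350.1, 200.5], 0.81), ([250.1, 265.9], 0.66)]
lid_hinge [([409.2, 218.8], 0.97)]
lid_edge [([440.5, 178.0], 0.7)]
pack_grip [([388.6, 190.7], 0.91), ([448.7, 207.4], 0.89), ([247.0, 140.1], 0.84)]
spare_grip [([240.1, 167.5], 0.71)]
driver_mid [([249.1, 265.9], 0.67)]
meter_mid [([174.9, 221.5], 0.58)]
screwdriver_grip [([217.4, 230.8], 0.6)]
top [ 0.448  -0.0787  1.1584]
bay [([264.9, 193.4], 0.81)]
bay_mouth [([264.3, 202.2], 0.95)]
latch_top [([291.3, 190.0], 0.59)]
lid_hinge [([248.8, 204.7], 0.87), ([422.8, 158.3], 0.33)]
lid_edge [([230.4, 223.5], 0.62)]
pack_grip [([230.0, 274.4], 0.84), ([440.8, 278.0], 0.75), ([347.4, 223.8], 0.61)]
spare_grip [([420.5, 232.6], 0.71)]
driver_mid [([342.5, 145.7], 0.92), ([289.2, 192.4], 0.16)]
meter_mid [([422.7, 159.4], 0.76)]
screwdriver_grip [([387.2, 165.8], 0.77)]
wrist [ 0.2742 -0.4542  0.3728]
1.15
```

View pics/scene0.png

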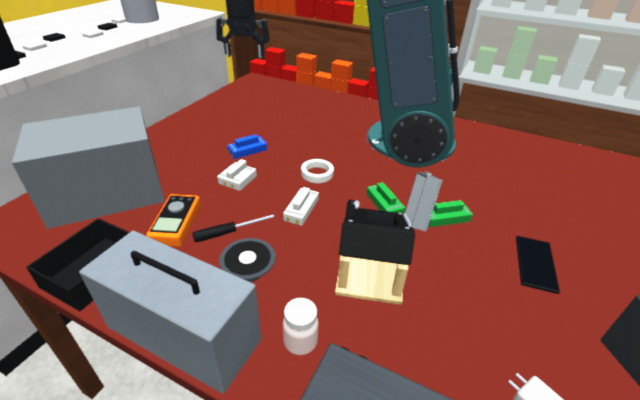

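View pics/top0.png

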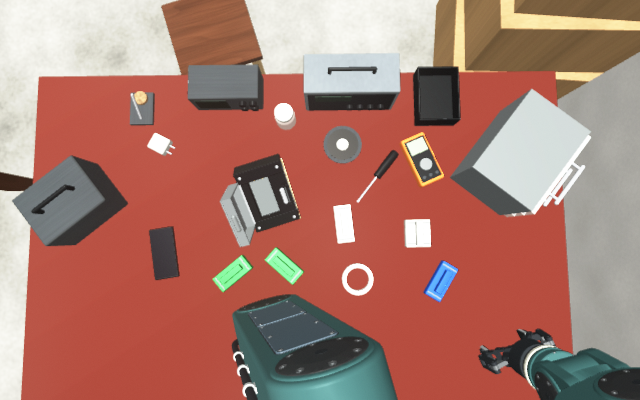

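View pics/wrist0.png

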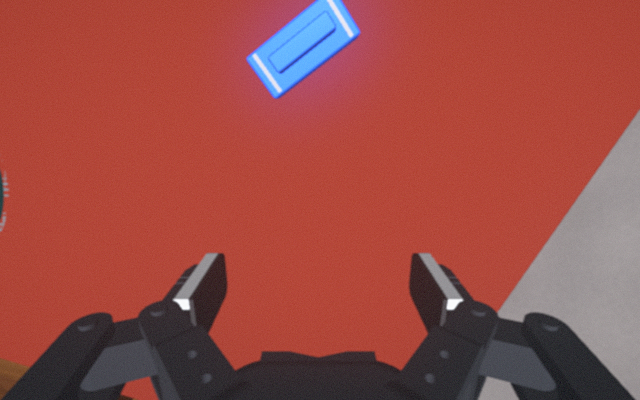

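```bash
python3 - <<'E'
import cv2
a=cv2.imread("pics/top0.png");cv2.imwrite("pics/ztop.png",cv2.resize(a[140:260,210:310],None,fx=5,fy=5,interpolation=2))
cv2.imwrite("pics/zpk.png",cv2.resize(a[190:260,320:440],None,fx=6,fy=6,interpolation=2))
a=cv2.imread("pics/scene0.png");cv2.imwrite("pics/zsc.png",cv2.resize(a[165:310,280:450],None,fx=4,fy=4,interpolation=2))
E
```

```text
(no output)
```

View pics/ztop.png

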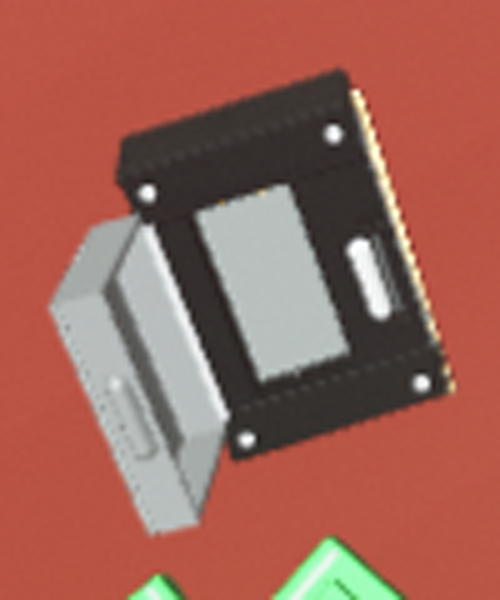

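View pics/zpk.png

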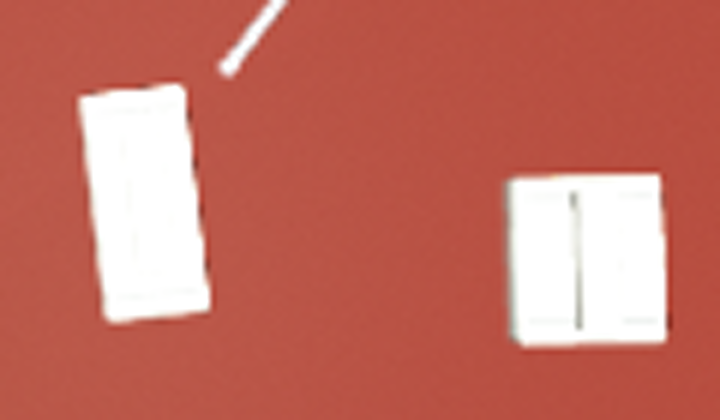

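View pics/zsc.png

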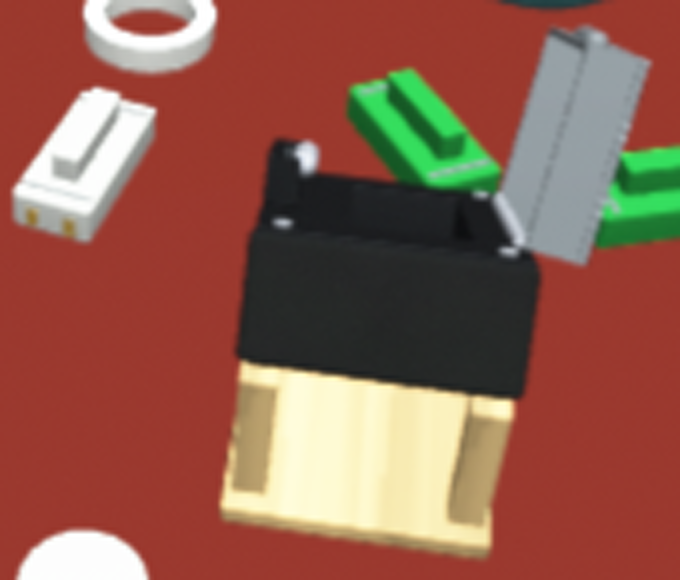

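```bash
cat > fit.py <<'E'
from h import *
from scipy.optimize import least_squares
np.set_printoptions(precision=4,suppress=True)
T=dict(np.load("top0.npz"));S=dict(np.load("scene0.npz"))
def bayT(p):
    R=Rn.from_euler('z',p[2]).as_matrix()@Rn.from_euler('y',-np.pi/6).as_matrix()
    return R,np.array([p[0],p[1],p[3] if len(p)>3 else .093])
P={"bay":(0,0,0),"mouth":(0,0,.026),"latch":(0,-.069,.05),"hinge":(0,.05,.027)}
obs=[(T,"bay",(264.9,193.4)),(T,"mouth",(264.3,202.2)),(T,"latch",(291.3,190)),(T,"hinge",(248.8,204.7)),
(S,"bay",(378.6,230.2)),(S,"mouth",(379,217.5)),(S,"latch",(350.1,200.5)),(S,"hinge",(409.2,218.8))]
def res(p):
    R,o=bayT(p);return np.concatenate([proj(f,R@np.array(P[n])+o)-np.array(px) for f,n,px in obs])
if __name__=="__main__":
    r=least_squares(res,[.5,.08,.3],loss="soft_l1");print(r.x,r.fun.reshape(-1,2))
    R,o=bayT(r.x)
    for nm,f,(x0,y0,w,h),k in(("top",T,(210,140,100,120),6),("scene",S,(280,165,170,145),4.5)):
        im=cv2.imread(f"pics/{nm}0.png")[y0:y0+h,x0:x0+w];im=cv2.resize(im,None,fx=k,fy=k,interpolation=2)
        def poly(pts,c):
            q=[((proj(f,R@np.array(a)/1000+o)-[x0,y0]+.5)*k) for a in pts]
            cv2.polylines(im,[np.int32(q)],True,c,1)
        poly([(58,28,0),(58,-28,0),(-58,-28,0),(-58,28,0)],(255,0,255))
        poly([(58,28,26),(58,-28,26),(-58,-28,26),(-58,28,26)],(0,255,255))
        poly([(90,54,26),(90,-72,26),(-90,-72,26),(-90,54,26)],(0,255,0))
        poly([(31,-55,50),(31,-72,50),(-31,-72,50),(-31,-55,50)],(255,255,0))
        cv2.imwrite(f"pics/ov_{nm}.png",im)
    # pack
    for l,a,b in(("pack",(347.4,223.8),None),):
        print(atz(T,a,.046))
    q=np.array([(79,97),(183,86),(210,308),(106,322)])/6+[320,190]-.5+.083
    W=np.array([atz(T,c,.026) for c in q]);print(W,W.mean(0),np.linalg.norm(W-np.roll(W,1,0),axis=1))
    d=(W[0]+W[1]-W[2]-W[3])[:2];print("yaw",np.arctan2(d[1],d[0]))
E
python3 fit.py
```

```text
[0.5634 0.0808 0.3474] [[-0.1111  1.0339]
 [ 0.8676 -4.177 ]
 [-1.3424  2.4386]
 [-1.0132 -0.0989]
 [ 0.3083 -0.4318]
 [ 1.2434 -0.4191]
 [-3.2368  1.5202]
 [-3.5972  0.2262]]
[ 0.4814 -0.1497  0.046 ]
[[ 0.5353 -0.1088  0.026 ]
 [ 0.5402 -0.1597  0.026 ]
 [ 0.4321 -0.1711  0.026 ]
 [ 0.4258 -0.1206  0.026 ]] [ 0.4833 -0.14    0.026 ] [0.1101 0.0511 0.1087 0.0509]
yaw 0.1060803155051786
```

View pics/ov_top.png

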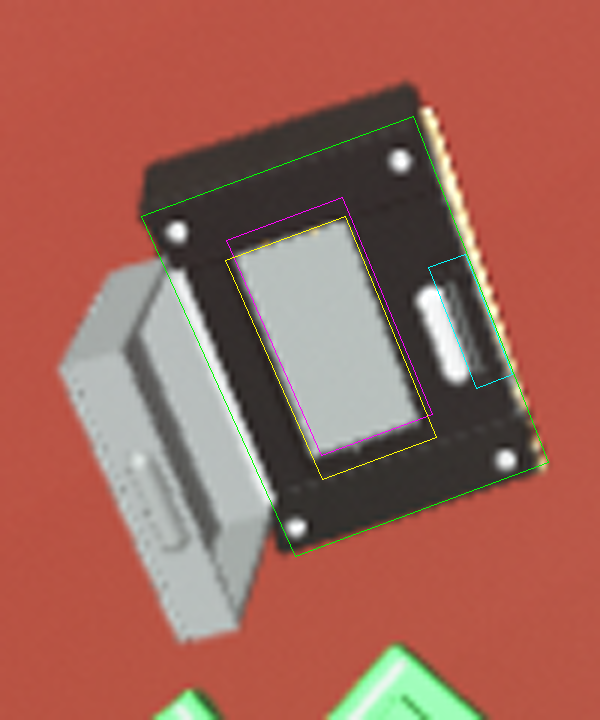

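View pics/ov_scene.png

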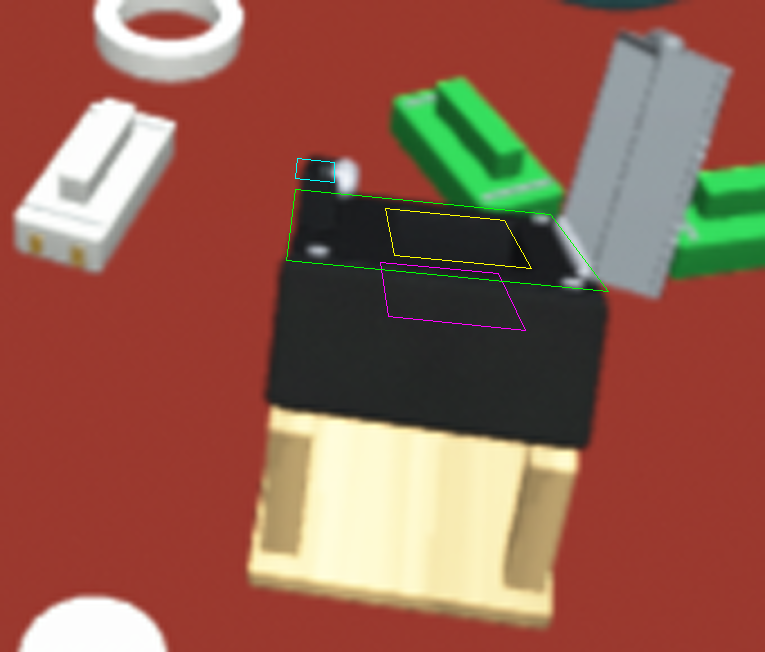

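```bash
cat > fit2.py <<'E'
from fit import *
def tp(x,y): return (x/6+210-.5,y/6+140-.5)
def sc(x,y): return (x/4.5+280-.5,y/4.5+165-.5)
def model(p):
    a,b=p[3],p[4];p3=[*p[:3],.093];R,o=bayT(p3)
    pts=[(T,(a,.054-b,.027),tp(177,232)),(T,(a,-.072+b,.027),tp(400,160)),(T,(-a,-.072+b,.027),tp(506,460)),(T,(-a,.054-b,.027),tp(295,527)),
    (S,(a,-.072+b,.027),sc(318,250)),(S,(a,.054-b,.027),sc(575,283)),(S,(-a,.054-b,.027),sc(542,218)),
    (T,(.058,-.028,.026),tp(345,218)),(T,(-.058,.028,0),tp(312,460)),
    (S,(.09,-.072,.026),sc(284,262)),(S,(.09,.054,.026),sc(605,300)),
    (T,(-.09,.054,.026),tp(284,552))]
    return np.concatenate([proj(f,R@np.array(x)+o)-px for f,x,px in pts])
r=least_squares(model,[.563,.08,.32,.08,.01],loss="soft_l1")
print(r.x);print(r.fun.reshape(-1,2))
E
python3 fit2.py
```

```text
[0.563  0.083  0.3042 0.077  0.0117]
[[ 0.0043 -0.335 ]
 [ 0.1681 -0.3046]
 [ 0.0613 -0.4855]
 [ 0.2024 -0.3157]
 [-0.2369  0.1544]
 [-0.2598  0.025 ]
 [-0.0048  0.07  ]
 [-0.0222  0.1309]
 [-0.1392 -0.6783]
 [ 0.4084 -1.4455]
 [ 0.5232 -0.8314]
 [-0.3944  0.5215]]
```

```bash
cat >> h.py <<'E'
def cur():
    s=robot.read_state();return s,Rn.from_euler('xyz',s["ee_rot"]),np.array(s["eef_pos"])
def delta(pos,rot,R0=None,p0=None):
    if R0 is None: _,R0,p0=cur()
    return np.r_[R0.inv().apply(np.array(pos)-p0)*1000,(R0.inv()*rot).as_rotvec()]
def down(yaw): # half-turned tool: y down, z back along -yaw dir
    c,s=np.cos(yaw),np.sin(yaw);return Rn.from_matrix(np.array([[-s,c,0],[0,0,-1],[-c,-s,0]]).T)
BAY=(.563,.083,.093,.304)
def bayR():
    return Rn.from_euler('z',BAY[3])*Rn.from_euler('y',-np.pi/6)
def b2w(v): return bayR().apply(np.array(v))+np.array(BAY[:3])
def w2b(X): return bayR().inv().apply(np.array(X)-np.array(BAY[:3]))
def toolbay(): # x=+ybay,y=-z,z=-x
    M=bayR().as_matrix();return Rn.from_matrix(np.c_[M[:,1],-M[:,2],-M[:,0]])
def info():
    np.set_printoptions(precision=4,suppress=True)
    s,R,p=cur();print("t",s["t"],"q",s["qpos"],"p",p,"F",s["wrist_force"],"T",s["wrist_torque"],"w",s["gripper_width"]);print(R.as_matrix());return s,R,p
E
python3 - <<'E'
from h import *
s,R,p=info()
print(delta([.483,-.140,.13],down(.106)))
E
```

```text
t 1.15 q [-1.3263  0.2631 -0.0483  1.2594 -0.      1.4155] p [ 0.2043 -0.4836  0.2313] F [ 0.0753  0.3482 -0.8572] T [-0.0418  0.0078 -0.0014] w 0.08510388432251319
[[ 0.3892 -0.      0.9212]
 [-0.9212  0.0001  0.3892]
 [-0.0001 -1.      0.    ]]
[-208.0284  101.2796  390.4279   -0.0001   -2.8478   -0.    ]
```

>>> {"name": "apply_moves", "arguments": {"motion": [[[-26, 5, 49, 0, -0.15, 0], [-52, 10, 98, 0, -0.3, 0], [-78, 20, 146, 0, -0.45, 0], [-104, 30, 195, 0, -0.6, 0], [-130, 40, 244, 0, -0.75, 0], [-156, 50, 293, 0, -0.9, 0], [-182, 60, 342, 0, -1.05, 0], [-208, 70, 390, 0, -1.2, 0]]], "grip": 110}}

```text
t: 1.95
eef_pos: [0.4542, -0.175, 0.1697]
ee_rot: [-1.571, -0.001, 0.035]
wrist_force: [0.9, -1.2, 0.2]
gripper_width: 0.0487
```

```bash
python3 - <<'E'
from h import *
s,R,p=info()
print(delta([.483,-.140,.15],down(.106)))
E
```

```text
t 1.95 q [-0.5355  0.2264 -0.2708  1.073  -0.      1.0002] p [ 0.4542 -0.175   0.1697] F [ 0.8879 -1.1904  0.1852] T [-0.0867 -0.0597  0.0001] w 0.04870327420183769
[[ 0.9994  0.0006 -0.0351]
 [ 0.0351 -0.0004  0.9994]
 [ 0.0006 -1.     -0.0004]]
[30.0318 19.7138 34.0214  0.0007 -1.6417  0.0001]
```

>>> {"name": "apply_moves", "arguments": {"motion": [[[30, 15, 34, 0, -0.15, 0], [30, 15, 34, 0, -0.3, 0], [30, 15, 34, 0, -0.45, 0], [30, 15, 34, 0, -0.6, 0], [30, 15, 34, 0, -0.75, 0], [30, 15, 34, 0, -0.9, 0], [30, 15, 34, 0, -1.05, 0], [30, 15, 34, 0, -1.2, 0]]]}}

```text
t: 2.75
eef_pos: [0.483, -0.14, 0.1547]
ee_rot: [-1.571, 0.0, 1.235]
wrist_force: [-0.1, 0.7, -0.3]
gripper_width: 0.0483
```

>>> {"name": "apply_moves", "arguments": {"motion": [[[0, 0, 0, 0, -0.15, 0], [0, 0, 0, 0, -0.3, 0], [0, 0, 0, 0, -0.44, 0], [0, 0, 0, 0, -0.44, 0], [0, 0, 0, 0, -0.44, 0]]]}}

```text
t: 3.25
eef_pos: [0.483, -0.14, 0.1548]
ee_rot: [-1.571, 0.0, 1.671]
wrist_force: [-0.3, 0.2, 0.2]
gripper_width: 0.0483
```

```bash
cat > w1.py <<'E'
from h import *
import sys
n=sys.argv[1]
s,R,p=info()
f=robot.grab_frame("wrist");cv2.imwrite(f"pics/{n}.png",f["img"]);np.savez(f"{n}.npz",**{k:f[k] for k in("K","R","t")})
E
python3 w1.py wr1; python3 -c "
from h import *
print(delta([.483,-.140,.15],down(.106)))"
```

```text
t 3.25 q [-0.4443  0.2622 -0.2635  1.0443 -0.0001 -0.5442] p [ 0.483  -0.14    0.1548] F [-0.2802  0.1923  0.2183] T [-0.0346  0.0309 -0.0036] w 0.048258443521940766
[[-0.0998  0.0007 -0.995 ]
 [ 0.995  -0.0004 -0.0998]
 [-0.0005 -1.     -0.0006]]
[ 4.06297424e-02  4.76399503e+00  8.66972816e-03  6.30532152e-04
 -5.81535346e-03 -4.96708974e-04]
```

View pics/wr1.png

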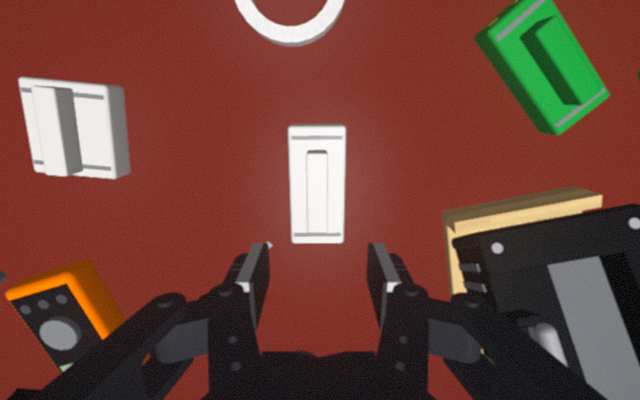

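```bash
python3 -c "
from h import *
f=dict(np.load('wr1.npz'))
q=[(289.5,126),(346,126),(343.5,242),(292,242)]
W=np.array([atz(f,c,.026) for c in q]);print(W.round(4),W.mean(0),np.linalg.norm(W-np.roll(W,1,0),axis=1))
d=W[3]+W[2]-W[1]-W[0];print(np.arctan2(d[1],d[0]))
r=[atz(f,c,.046) for c in [(308,151),(327,151),(326,234),(307.5,234)]];print(np.mean(r,0))
print(delta([.4825,-.140,.031],down(.106)))"

```

```text
[[ 0.4317 -0.1693  0.026 ]
 [ 0.4269 -0.122   0.026 ]
 [ 0.5334 -0.1108  0.026 ]
 [ 0.5382 -0.1591  0.026 ]] [ 0.4825382  -0.14029696  0.026     ] [0.10705738 0.04747044 0.10705481 0.04853014]
0.1002529116987094
[ 0.48287471 -0.14079363  0.046     ]
[ 1.49528084e-01  1.23763618e+02  5.81367241e-01  6.30532152e-04
 -5.81535346e-03 -4.96708974e-04]
```

>>> {"name": "apply_moves", "arguments": {"motion": [[[0, 40, 0, 0, 0, 0], [0, 80, 0, 0, 0, 0], [0, 110, 0, 0, 0, 0], [0, 123, 0, 0, 0, 0], [0, 123, 0, 0, 0, 0], [0, 123, 0, 0, 0, 0]]]}}

```text
t: 3.9
eef_pos: [0.4833, -0.1402, 0.0322]
ee_rot: [-1.572, 0.001, 1.669]
wrist_force: [0.0, 0.5, 0.3]
gripper_width: 0.0486
```

>>> {"name": "apply_moves", "arguments": {"motion": [[[0, 0, 0, 0, 0, 0], [0, 0, 0, 0, 0, 0], [0, 0, 0, 0, 0, 0], [0, 0, 0, 0, 0, 0], [0, 0, 0, 0, 0, 0], [0, 0, 0, 0, 0, 0]]], "grip": 255, "grip_force": 50}}

```text
t: 4.5
eef_pos: [0.4839, -0.1405, 0.0332]
ee_rot: [-1.573, 0.002, 1.669]
wrist_force: [-0.9, -0.3, 7.4]
gripper_width: 0.0166
```

>>> {"name": "apply_moves", "arguments": {"motion": [[[0, -15, 0, 0, 0, 0], [0, -60, 0, 0, 0, 0], [0, -105, 0, 0, 0, 0], [0, -150, 0, 0, 0, 0], [0, -195, 0, 0, 0, 0], [0, -200, 0, 0, 0, 0], [0, -200, 0, 0, 0, 0]]]}}

```text
t: 5.2
eef_pos: [0.4838, -0.1404, 0.2342]
ee_rot: [-1.575, 0.003, 1.669]
wrist_force: [-0.6, 0.1, -3.9]
gripper_width: 0.0168
```

```bash
python3 w1.py wr2
```

```text
t 5.2 q [-0.4443  0.222  -0.0971  1.2464 -0.     -0.5421] p [ 0.4838 -0.1404  0.2342] F [-0.5645  0.1478 -3.9397] T [-0.0052 -0.0084  0.0338] w 0.016832397006089208
[[-0.0977  0.0047 -0.9952]
 [ 0.9952 -0.0023 -0.0977]
 [-0.0027 -1.     -0.0045]]
```

View pics/wr2.png

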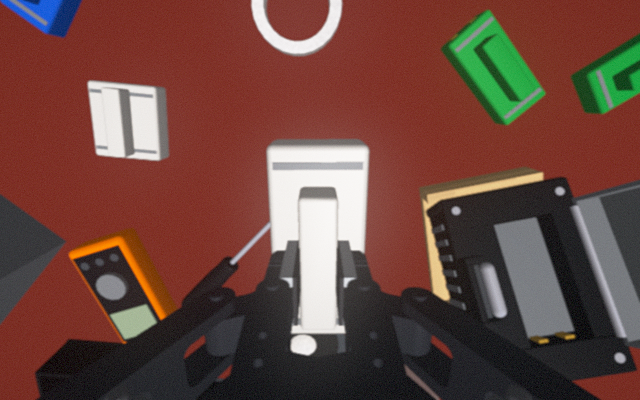

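```bash
cat > chk.py <<'E'
from h import *
s,R,p=cur()
f=dict(np.load('wr2.npz'))
for v in [(25,7,55),(-25,7,55),(25,33,55),(-25,33,55),(9,-13,35),(-9,-13,35)]:
    print(v,proj(f,R.apply(np.array(v)/1000)+p))
E
python3 chk.py
python3 -c "
import cv2
a=cv2.imread('pics/wr2.png');cv2.imwrite('pics/z2.png',cv2.resize(a[125:345,250:390],None,fx=4,fy=4)[:600])
cv2.imwrite('pics/z3.png',cv2.resize(a[160:395,410:640],None,fx=2.5,fy=2.5))"
```

```text
(25, 7, 55) [371.65499838 144.69999234]
(-25, 7, 55) [266.17795955 144.65433083]
(25, 33, 55) [364.02689042 137.8716746 ]
(-25, 33, 55) [273.56846314 137.8341141 ]
(9, -13, 35) [339.76217729 197.7586794 ]
(-9, -13, 35) [298.16056344 197.73494974]
```

View pics/z2.png

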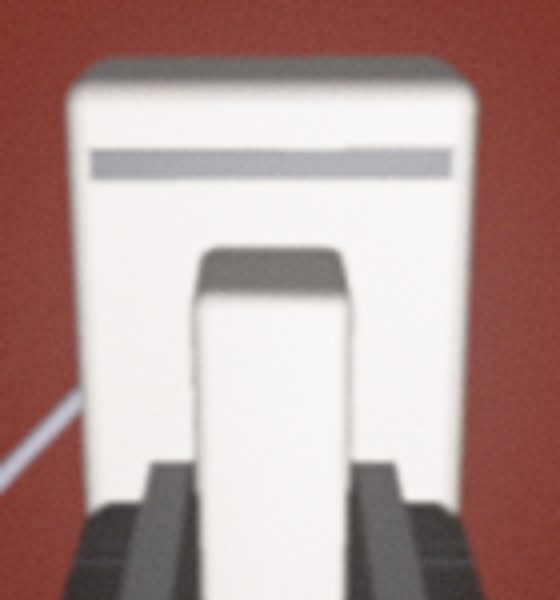

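View pics/z3.png

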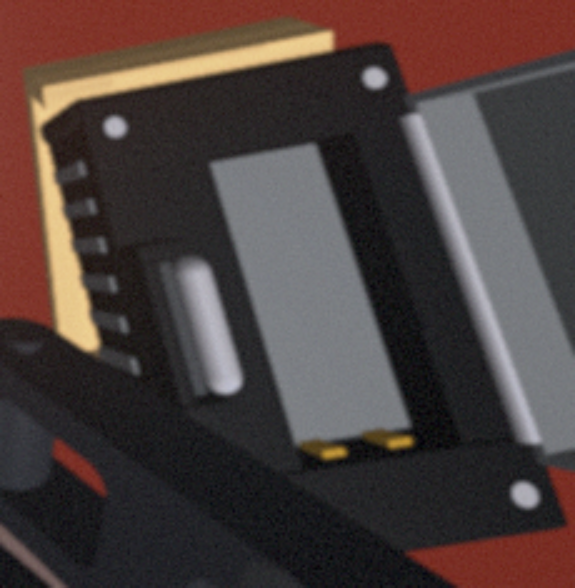

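```bash
python3 - <<'E'
from h import *
f=dict(np.load('wr2.npz'))
a,b=.077,.0117
for v,px in [((-a,-.072+b,.027),(455.5,210.3)),((-a,.054-b,.027),(559.1,190.7)),((a,.054-b,.027),(619.5,357.5)),
  ((-.058,-.028,.026),(410+211/2.5-.5,160+162/2.5-.5)), ((-.058,.028,.026),(410+352/2.5-.5,160+135/2.5-.5))]:
    print(proj(f,b2w(v))-px, proj(f,b2w(v)), proj(f,b2w(np.array(v)+[.001,0,0]))- proj(f,b2w(v)))
# approach pose: rib centre at bay (0,0,36+h): TCP = +3mm along tool y => bay z=33+h
for h in(.09,.05,0): print(h,b2w((0,0,.033+h)),delta(b2w((0,0,.033+h)),toolbay()))
E
```

```text
[1.03580441 2.49602418] [456.53580441 212.79602418] [0.27045109 0.96509328]
[2.25644582 2.26445322] [561.35644582 192.96445322] [0.35013866 0.97166639]
[2.29997155 3.20069133] [621.79997155 360.70069133] [0.44062357 1.22277017]
[0.38636756 1.06725659] [494.28636756 225.36725659] [0.30152965 0.99022673]
[2.06028051 1.11068402] [552.36028051 214.61068402] [0.3463197  0.99418321]
0.09 [0.50431997 0.06459064 0.19952112] [ 2.01738184e+02  3.30313564e+01 -4.09260128e+01 -5.19598113e-01
 -2.00846970e-01 -5.56182025e-02]
0.05 [0.52340291 0.07057742 0.16488011] [ 2.05881756e+02  6.77110061e+01 -6.04235178e+01 -5.19598113e-01
 -2.00846970e-01 -5.56182025e-02]
0 [0.54725658 0.0780609  0.12157884] [ 2.11061222e+02  1.11060568e+02 -8.47953990e+01 -5.19598113e-01
 -2.00846970e-01 -5.56182025e-02]
```

>>> {"name": "apply_moves", "arguments": {"motion": [[[25, -15, -5, -0.065, -0.025, -0.007], [65, -20, -13, -0.17, -0.066, -0.018], [105, -10, -21, -0.27, -0.1, -0.03], [145, 5, -29, -0.375, -0.145, -0.04], [185, 25, -37, -0.48, -0.185, -0.051], [201, 33, -41, -0.52, -0.201, -0.056], [201, 33, -41, -0.52, -0.201, -0.056], [201, 33, -41, -0.52, -0.201, -0.056]]]}}

```text
t: 6.05
eef_pos: [0.5034, 0.064, 0.1982]
ee_rot: [-2.092, -0.001, 1.875]
wrist_force: [0.9, -0.4, -2.5]
gripper_width: 0.0168
```

```bash
python3 w1.py wr3; python3 - <<'E'
from h import *
s,R,p=cur();print(w2b(p),delta(b2w((0,0,.123)),toolbay()))
f=robot.grab_frame("scene");cv2.imwrite("pics/sc3.png",f["img"][100:330,230:500])
np.savez("sc3.npz",**{k:f[k] for k in("K","R","t")})
f=robot.grab_frame("top");cv2.imwrite("pics/tp3.png",f["img"])
E
```

```text
t 6.05 q [-0.1648 -0.0619 -0.6716  0.4882  0.228  -0.4138] p [0.5034 0.064  0.1982] F [ 0.9273 -0.415  -2.5424] T [-0.2163  0.6718  0.0112] w 0.01676131666188418
[[-0.2998  0.4747 -0.8275]
 [ 0.954   0.1502 -0.2595]
 [ 0.0012 -0.8672 -0.4979]]
[-0.00058011 -0.00102991  0.12268841] [ 1.03033905e+00 -3.11978655e-01 -5.79137411e-01 -1.35880616e-03
 -5.32652669e-04  3.88179502e-04]
```

View pics/wr3.png

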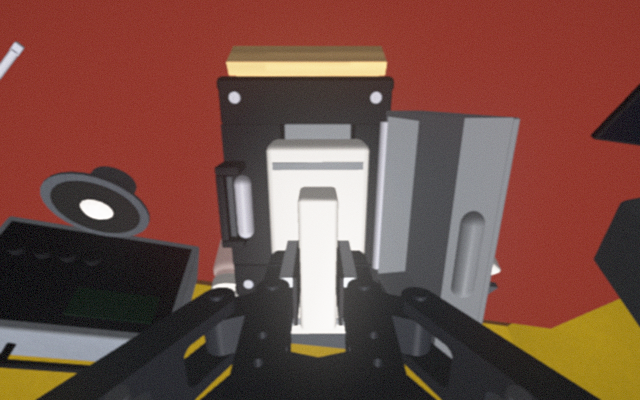

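View pics/sc3.png

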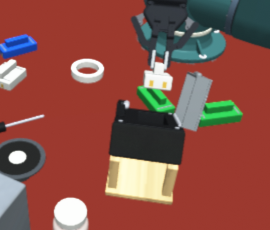

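```bash
python3 - <<'E'
from h import *
np.set_printoptions(precision=2,suppress=True)
f=dict(np.load('wr3.npz'));im=cv2.imread('pics/wr3.png')
def cen(x,y,r=10):
    p=im[y-r:y+r,x-r:x+r].min(2).astype(float);w=np.clip(p-110,0,None);Y,X=np.mgrid[y-r:y+r,x-r:x+r];return np.array([(X*w).sum(),(Y*w).sum()])/w.sum()
a,b=.077,.0117
obs=[((-a,-.072+b,.027),cen(234,97)),((-a,.054-b,.027),cen(376,97)),((a,-.072+b,.027),cen(248,284,8))]
for v,px in obs: print(px,proj(f,b2w(v))-px)
s,R,p=cur()
import h
from scipy.optimize import least_squares
def res(d):
    h.BAY=(.563+d[0],.083+d[1],.093,.304+d[2]);return np.concatenate([proj(f,b2w(v))-px for v,px in obs])
r=least_squares(res,[0,0,0]);print(r.x*1000,r.fun);np.set_printoptions(precision=4)
res(r.x);print("TCP in bay",w2b(p), delta(b2w((0,0,.123)),toolbay()))
for v in [(25,7,55),(-25,7,55),(9,-13,35),(-9,-13,35)]:print(proj(f,R.apply(np.array(v)/1000)+p))
E
python3 -c "
import cv2
a=cv2.imread('pics/wr3.png');cv2.imwrite('pics/z4.png',cv2.resize(a[70:300,210:400],None,fx=4,fy=4)[:600,:760])"
```

```text
[233.93  97.15] [0.49 3.64]
[375.57  97.2 ] [1.07 3.6 ]
[247.96 283.91] [0.43 2.59]
[-2.7  -1.12  1.87] [-0.85  0.1   1.08 -0.17 -0.28  1.06]
TCP in bay [ 0.0028 -0.0013  0.1215] [ 1.2529 -1.4589  2.8229 -0.0001 -0.0025 -0.0013]
[367.9575 151.5328]
[262.1822 151.4641]
[335.7497 205.2623]
[293.9843 205.2498]
```

View pics/z4.png

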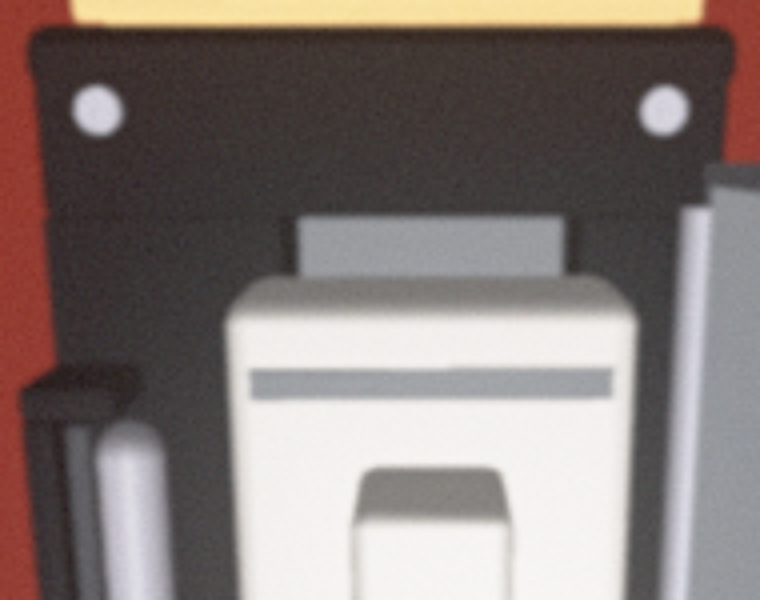

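```bash
python3 w1.py wr4; python3 - <<'E'
from h import *
np.set_printoptions(precision=4,suppress=True)
s,R,p=cur();print(p)
for n in('wr1','wr2','wr3','wr4'):
    f=dict(np.load(n+'.npz'))
    print(n,-f["R"].T@f["t"])
f=dict(np.load('wr4.npz'))
for v in [(25,7,55),(-25,7,55),(9,-13,35),(-9,-13,35)]:print(proj(f,R.apply(np.array(v)/1000)+p))
print(R.inv().apply(-f["R"].T@f["t"]-p), (R.inv()*Rn.from_matrix(f["R"].T)).as_rotvec())
a=cv2.imread('pics/wr4.png');b=cv2.imread('pics/wr3.png');c=cv2.imread('pics/wr2.png')
for q in (a,b,c):
    g=q.min(2)[:,310:326].mean(1);d=np.diff(g);print(np.argsort(-abs(d))[:6], g[136:152].round())
E
```

```text
t 6.2 q [-0.1662 -0.0617 -0.6685  0.4886  0.2282 -0.4137] p [0.5051 0.0631 0.1997] F [-0.4215 -0.7794 -2.4766] T [-0.1801  0.6655 -0.0041] w 0.016866742900520745
[[-0.2985  0.4771 -0.8266]
 [ 0.9544  0.1493 -0.2584]
 [ 0.0001 -0.8661 -0.4999]]
[0.5051 0.0631 0.1998]
wr1 [ 0.4064 -0.1479  0.2962]
wr2 [ 0.4066 -0.1479  0.3753]
wr3 [0.372  0.0225 0.2827]
wr4 [0.3733 0.0218 0.2838]
[370.8632 147.5373]
[265.0291 147.5176]
[338.8567 200.9987]
[297.082  200.9936]
[-0.0001 -0.1419  0.0775] [-1.8752  0.0001 -0.0004]
[333 186 332  72  73 120] [155. 156. 149. 132. 118. 118. 120. 119. 123. 129. 141. 159. 179. 204.
 225. 234.]
[333 186 332  75  76 123] [156. 157. 150. 131. 120. 118. 118. 120. 123. 129. 141. 158. 181. 204.
 225. 235.]
[333 186 332 185 161 198] [ 60.  61.  70.  89. 102. 106. 106. 108. 118. 143. 172. 193. 210. 224.
 235. 242.]
```

```bash
python3 - <<'E'
from h import *
import h
from scipy.optimize import least_squares
np.set_printoptions(precision=4,suppress=True)
f=dict(np.load('wr4.npz'));im=cv2.imread('pics/wr4.png');s,R,p=cur()
# robust scr centroid via predicted
a,b=.077,.0117
def cen(v,r=11):
    x,y=np.int32(proj(f,b2w(v)).round());
    q=im[y-r:y+r+1,x-r:x+r+1].min(2).astype(float);w=np.clip(q-110,0,None);Y,X=np.mgrid[y-r:y+r+1,x-r:x+r+1];return np.array([(X*w).sum(),(Y*w).sum()])/w.sum()
vs=[(-a,-.072+b,.027),(-a,.054-b,.027),(a,-.072+b,.027)]
obs=[(v,cen(v)) for v in vs];print([o[1] for o in obs],f["K"][0,0])
for v,px in obs:print(proj(f,b2w(v))-px)
rib=[((9,-13,35),None),((-9,-13,35),None)]
for mode in("none","rot","trans"):
    g=dict(f)
    if mode=="rot": g["R"]=Rn.from_rotvec([3.3/f["K"][0,0],0,0]).as_matrix()@f["R"];g["t"]=Rn.from_rotvec([3.3/f["K"][0,0],0,0]).as_matrix()@f["t"]
    if mode=="trans":
        dep=(f["R"]@(R.apply(np.array((9,-13,35))/1000)+p)+f["t"])[2];g["t"]=f["t"]-np.array([0,3.3*dep/f["K"][0,0],0])
    print(mode,proj(g,R.apply(np.array((9,-13,35))/1000)+p))
    def res(d):
        h.BAY=(.563+d[0],.083+d[1],.093,.304+d[2]);return np.concatenate([proj(g,b2w(v))-px for v,px in obs])
    r=least_squares(res,[0,0,0]);print(r.x*1000,abs(r.fun).max(),"TCP in bay",w2b(p)*1000)
h.BAY=(.563,.083,.093,.304);print("prior",w2b(p)*1000)
E
```

```text
[array([236.0638,  94.0389]), array([377.7956,  93.9863]), array([247.5553, 284.9148])] 314.92842365322184
[0.3703 3.7828]
[0.9639 3.7461]
[ 2.7334 -1.0676]
none [338.8567 200.9987]
[-1.9883 -1.6772 -5.0756] 2.5497337540678586 TCP in bay [  2.448   -0.9256 121.8527]
rot [338.8547 197.6985]
[ 1.052  -0.9949 -6.2845] 4.4340203754222784 TCP in bay [ -0.2415  -0.7572 123.4055]
trans [338.8567 197.6987]
[-0.4018 -1.2979 -5.4037] 3.3100612860589536 TCP in bay [  1.0385  -0.8407 122.6665]
prior [  0.3668  -1.6323 123.0542]
```

>>> {"name": "apply_moves", "arguments": {"motion": [[[1, 15, 0.5, 0, 0, 0], [1, 30, 0.5, 0, 0, 0], [1, 45, 0.5, 0, 0, 0], [1, 58, 0.5, 0, 0, 0], [1, 58, 0.5, 0, 0, 0], [1, 58, 0.5, 0, 0, 0]]]}}

```text
t: 6.85
eef_pos: [0.5322, 0.0722, 0.1494]
ee_rot: [-2.094, -0.0, 1.873]
wrist_force: [0.7, -1.0, -2.1]
gripper_width: 0.0165
```

```bash
python3 w1.py wr5; python3 - <<'E'
from h import *
s,R,p=cur();print(w2b(p)*1000,(toolbay().inv()*R).as_rotvec())
a=cv2.imread('pics/wr5.png');cv2.imwrite('pics/z5.png',cv2.resize(a[40:300,180:430],None,fx=3,fy=3)[:600])
f=robot.grab_frame("scene");cv2.imwrite("pics/sc5.png",cv2.resize(f["img"][120:280,300:460],None,fx=4,fy=4,interpolation=2)[:600])
E
```

```text
t 6.85 q [-0.1312  0.04   -0.7283  0.3203  0.2118 -0.3815] p [0.5322 0.0722 0.1494] F [ 0.693  -0.9936 -2.1004] T [-0.1733  0.68    0.0441] w 0.01650831016028315
[[-0.298   0.4769 -0.8269]
 [ 0.9546  0.1491 -0.258 ]
 [ 0.0003 -0.8662 -0.4997]]
[ 0.1890081  -1.06282293 65.4555677 ] [-0.00031355  0.0011723   0.00068643]
```

View pics/z5.png

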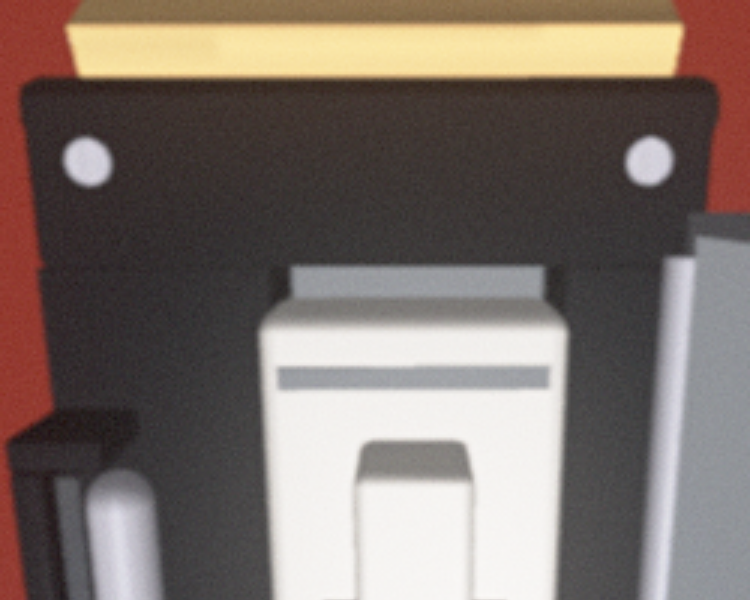

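View pics/sc5.png

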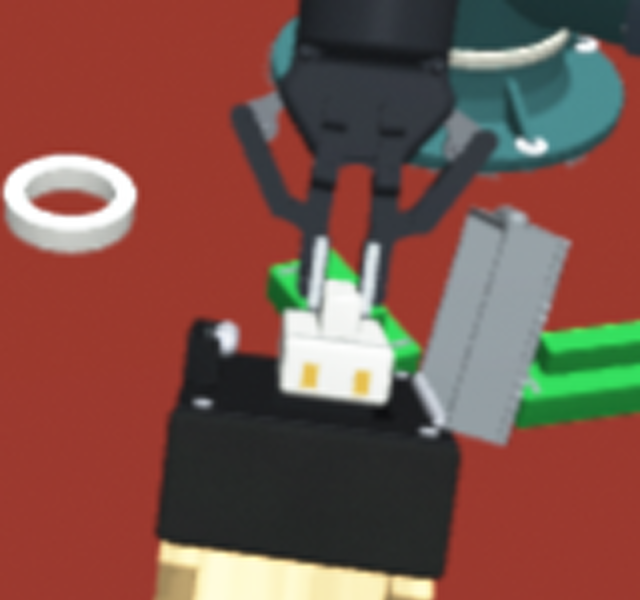

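>>> {"name": "apply_moves", "arguments": {"motion": [[[0.5, 6, 0, 0, 0, 0], [0.5, 11, 0, 0, 0, 0], [0.5, 16, 0, 0, 0, 0], [0.5, 20, 0, 0, 0, 0], [0.5, 22, 0, 0, 0, 0], [0.5, 22, 0, 0, 0, 0]]]}}

```text
t: 7.55
eef_pos: [0.5426, 0.0761, 0.1306]
ee_rot: [-2.095, 0.0, 1.874]
wrist_force: [0.6, 0.3, -3.2]
gripper_width: 0.0164
```

```bash
python3 w1.py wr6; python3 - <<'E'
from h import *
s,R,p=cur();print(w2b(p)*1000,(toolbay().inv()*R).as_rotvec())
a=cv2.imread('pics/wr6.png');cv2.imwrite('pics/z6.png',cv2.resize(a[40:300,180:430],None,fx=3,fy=3)[:600])
E
```

```text
t 7.55 q [-0.1182  0.0816 -0.7468  0.2572  0.2059 -0.3699] p [0.5426 0.0761 0.1306] F [ 0.5718  0.3397 -3.203 ] T [-0.2695  0.7395 -0.0254] w 0.016380466219392178
[[-0.2982  0.4775 -0.8265]
 [ 0.9545  0.1491 -0.2582]
 [-0.     -0.8659 -0.5002]]
[ 0.26898814 -0.48427034 43.49469371] [-0.00053282  0.00100128  0.00067523]
```

View pics/z6.png

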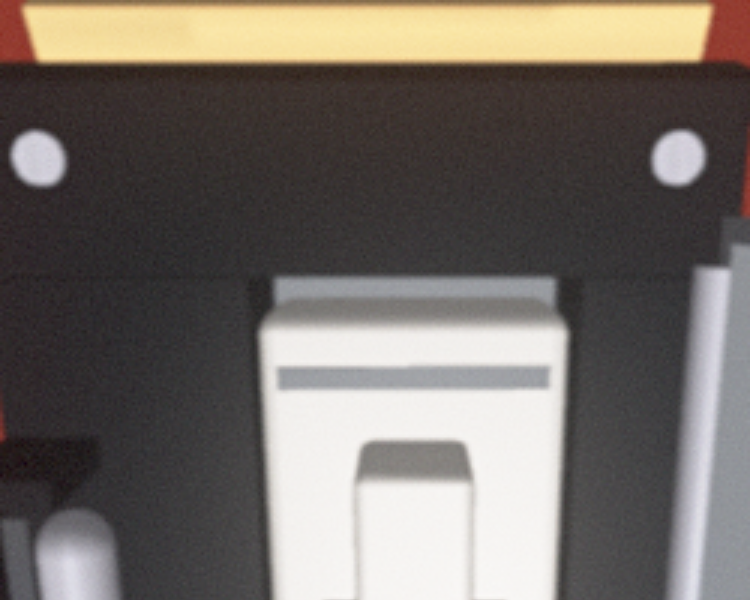

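>>> {"name": "apply_moves", "arguments": {"motion": [[[0, 3, 0, 0, 0, 0], [0, 6, 0, 0, 0, 0], [0, 8, 0, 0, 0, 0], [0, 9, 0, 0, 0, 0], [0, 9, 0, 0, 0, 0]]]}}

```text
t: 8.1
eef_pos: [0.5469, 0.0775, 0.1228]
ee_rot: [-2.095, -0.0, 1.874]
wrist_force: [0.2, -0.3, -2.5]
gripper_width: 0.0165
```

>>> {"name": "apply_moves", "arguments": {"motion": [[[0, 1, 0, 0, 0, 0], [0, 2, 0, 0, 0, 0], [0, 2.5, 0, 0, 0, 0], [0, 2.5, 0, 0, 0, 0]]]}}

```text
t: 8.5
eef_pos: [0.5474, 0.0775, 0.1221]
ee_rot: [-2.096, 0.001, 1.873]
wrist_force: [-37.3, -10.7, 43.0]
gripper_width: 0.0166
```

```bash
python3 w1.py wr7; python3 - <<'E'
from h import *
s,R,p=cur();print(w2b(p)*1000,(toolbay().inv()*R).as_rotvec(),R.inv().apply(s["wrist_force"]))
E
```

```text
t 8.5 q [-0.1129  0.1004 -0.7552  0.2274  0.2026 -0.3647] p [0.5474 0.0775 0.1221] F [-37.2772 -10.7294  43.0018] T [-0.5299  2.771   0.2266] w 0.01660890157530436
[[-0.2975  0.4788 -0.826 ]
 [ 0.9547  0.1482 -0.2579]
 [-0.0011 -0.8653 -0.5012]]
[ 0.28312366 -0.57768761 33.49887102] [-0.0014257   0.00109646  0.00186702] [  1.03527615 -55.55686352  12.08283347]
```

View pics/wr7.png

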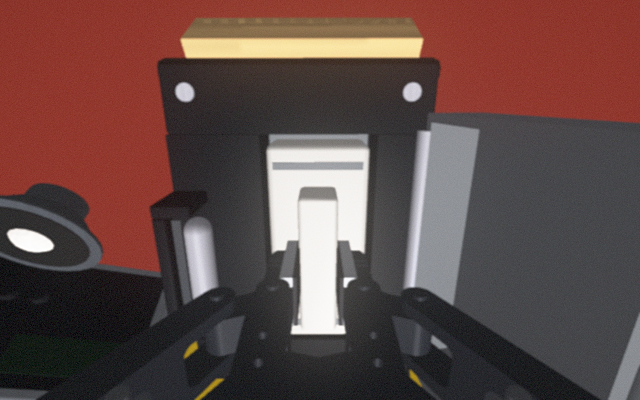

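>>> {"name": "apply_moves", "arguments": {"motion": [[[0, -1, 0, 0, 0, 0], [0, -1, 0, 0, 0, 0]]]}}

```text
t: 8.75
eef_pos: [0.547, 0.0773, 0.1235]
ee_rot: [-2.097, 0.001, 1.873]
wrist_force: [0.3, 0.1, -2.7]
gripper_width: 0.0166
```

>>> {"name": "apply_moves", "arguments": {"motion": [[[0, 0, 0, 0, 0, 0], [0, 0, 0, 0, 0, 0], [0, 0, 0, 0, 0, 0], [0, 0, 0, 0, 0, 0], [0, 0, 0, 0, 0, 0]]], "grip": 145}}

```text
t: 9.25
eef_pos: [0.547, 0.0773, 0.1234]
ee_rot: [-2.097, 0.001, 1.873]
wrist_force: [0.2, -0.6, -0.7]
gripper_width: 0.0374
```

>>> {"name": "apply_moves", "arguments": {"motion": [[[0, -20, 0, 0, 0, 0], [0, -50, 0, 0, 0, 0], [0, -90, 0, 0, 0, 0], [0, -100, 0, 0, 0, 0], [0, -100, 0, 0, 0, 0]]]}}

```text
t: 9.75
eef_pos: [0.4996, 0.0622, 0.2114]
ee_rot: [-2.099, 0.003, 1.872]
wrist_force: [-0.0, 0.5, -1.0]
gripper_width: 0.0365
```

```bash
python3 w1.py wr8; python3 - <<'E'
from h import *
s,R,p=cur();print(w2b(p)*1000)
E
```

```text
t 9.75 q [-0.1705 -0.0849 -0.6569  0.5182  0.2291 -0.4164] p [0.4996 0.0622 0.2114] F [-0.0492  0.4799 -1.0204] T [-0.119   0.3708 -0.0439] w 0.03652259275056185
[[-0.297   0.4822 -0.8242]
 [ 0.9549  0.1475 -0.2578]
 [-0.0028 -0.8636 -0.5042]]
[  0.62660323  -0.65986383 134.75086696]
```

View pics/wr8.png

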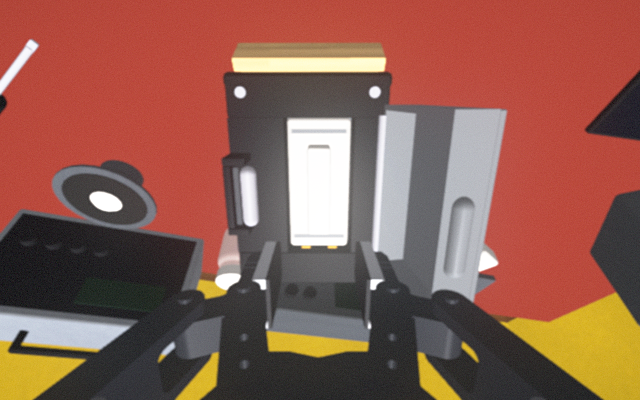

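```bash
cat >> h.py <<'E'
def lidp(v,th):
    y,z=v[1],v[2];c,s=np.cos(th),np.sin(th);return np.array([v[0],.05+y*c+z*s,.027-y*s+z*c])
E
python3 - <<'E'
from h import *
np.set_printoptions(precision=1,suppress=True)
im=cv2.imread('pics/wr8.png');f=dict(np.load('wr8.npz'))
for th in(1.7,1.8,1.9,1.95):
    print(th,[proj(f,b2w(lidp(np.array(v)/1000,th))) for v in [(-68,-96,28),(-68,-96,0),(68,-96,28),(68,-96,0),(-68,0,0),(0,-96,28)]],lidp((0,-.096,.028),th)*1000)
o=cv2.resize(im[90:330,360:540],None,fx=2.5,fy=2.5);cv2.imwrite('pics/z8.png',o)
E
```

```text
1.7 [array([504.5, 114.5]), array([450.4, 115. ]), array([464.9, 341. ]), array([421.9, 345.3]), array([384.8, 107.7]), array([482.4, 241.2])] [  0.   90.1 118.6]
1.8 [array([517.3, 114. ]), array([468.6, 114.7]), array([476. , 335.8]), array([436.4, 343.2]), array([384.8, 107.7]), array([494.3, 237.8])] [  0.   99.1 114.1]
1.9 [array([527.5, 113.4]), array([485. , 114.4]), array([485.1, 329.9]), array([449.7, 340.1]), array([384.8, 107.7]), array([503.9, 233.8])] [  0.  107.5 108.8]
1.95 [array([531.6, 113.1]), array([492.4, 114.2]), array([489. , 326.7]), array([455.9, 338.1]), array([384.8, 107.7]), array([507.9, 231.8])] [  0.  111.5 105.8]
```

View pics/z8.png

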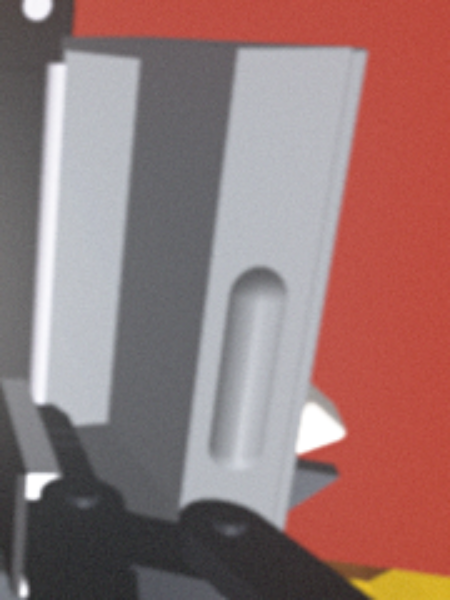

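>>> {"name": "apply_moves", "arguments": {"motion": [[[0, -30, 0, 0, 0, 0], [40, -35, 0, 0, 0, 0], [85, -35, 0, 0, 0, 0], [125, -35, 0, 0, 0, 0], [130, -30, 0, 0, 0, 0], [130, -10, 0, 0, 0, 0], [130, -10, 0, 0, 0, 0], [130, -10, 0, 0, 0, 0]]], "grip": 255}}

```text
t: 10.6
eef_pos: [0.4559, 0.1846, 0.2172]
ee_rot: [-2.095, 0.002, 1.872]
wrist_force: [-0.3, 0.3, 0.3]
gripper_width: 0.0003
```

```bash
python3 w1.py wr9; python3 - <<'E'
from h import *
s,R,p=cur();print(w2b(p)*1000)
f=robot.grab_frame("scene");cv2.imwrite("pics/sc9.png",cv2.resize(f["img"][100:300,300:500],None,fx=3,fy=3,interpolation=2)[:600])
E
```

```text
t 10.6 q [ 0.1858 -0.1208 -0.6755  0.4946  0.0563 -0.1009] p [0.4559 0.1846 0.2172] F [-0.2929  0.2824  0.3443] T [-0.1181  0.412  -0.0323] w 0.00026626840901994064
[[-0.2967  0.4784 -0.8265]
 [ 0.955   0.1471 -0.2576]
 [-0.0017 -0.8657 -0.5005]]
[  0.42921667 128.87611855 144.02819974]
```

View pics/wr9.png

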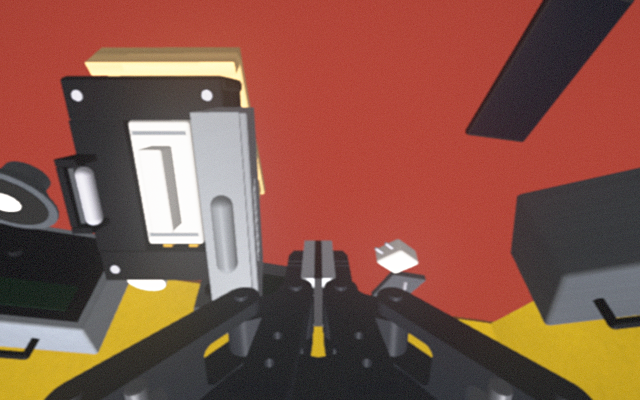

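View pics/sc9.png

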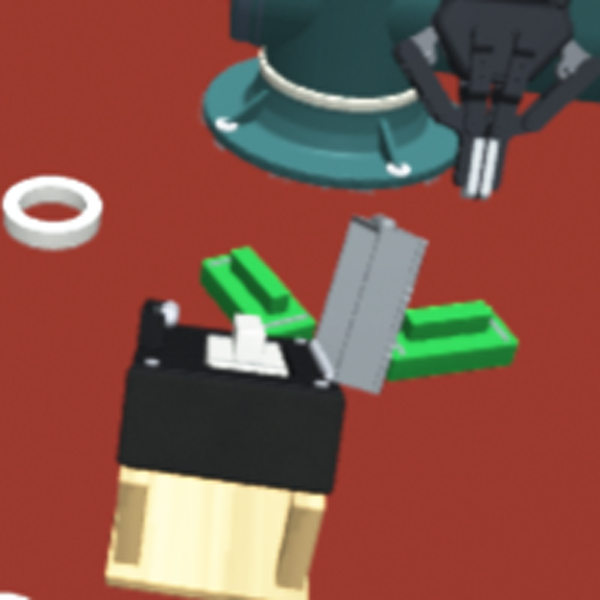

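```bash
python3 - <<'E'
from h import *
p0=(128.9,144.0)
for th in [1.57,1.45,1.3,1.15,1.0,.85,.7,.55,.4,.3,.2]:
    ro=78+10*(1.57-th)/1.57; L=lidp((0,-ro/1000,.028),th)*1000; w=12
    y,z=L[1]+w,L[2]
    print(th,round(y,1),round(z,1),"rel",round(y-p0[0]),round(p0[1]-z))
E
```

```text
1.57 89.9 105.0 rel -39 39
1.45 80.3 108.6 rel -49 35
1.3 67.7 111.3 rel -61 33
1.15 54.6 112.1 rel -74 32
1.0 41.5 110.8 rel -87 33
0.85 28.5 107.5 rel -100 36
0.7 16.1 102.2 rel -113 42
0.55 4.6 95.0 rel -124 49
0.4 -5.8 86.1 rel -135 58
0.3 -12.0 79.2 rel -141 65
0.2 -17.4 71.7 rel -146 72
```

>>> {"name": "apply_moves", "arguments": {"motion": [[[0, 44, 0, 0, 0, 0], [-14, 45, 0, 0, 0, 0], [-26, 43, 0, 0, 0, 0], [-38, 40, 0, 0, 0, 0], [-49, 37, 0, 0, 0, 0], [-61, 34, 0, 0, 0, 0], [-74, 33, 0, 0, 0, 0], [-74, 33, 0, 0, 0, 0]]]}}

```text
t: 11.5
eef_pos: [0.4947, 0.1172, 0.1908]
ee_rot: [-2.098, 0.002, 1.869]
wrist_force: [-0.3, -0.3, -0.7]
gripper_width: 0.0004
```

```bash
python3 w1.py wr10; python3 - <<'E'
from h import *
s,R,p=cur();print(w2b(p)*1000)
E
```

```text
t 11.5 q [-0.0159 -0.0656 -0.7068  0.4231  0.1542 -0.2748] p [0.4947 0.1172 0.1908] F [-0.3274 -0.2966 -0.7283] T [-0.1178  0.4316 -0.0198] w 0.00035421800642179637
[[-0.2939  0.4817 -0.8256]
 [ 0.9558  0.1459 -0.2551]
 [-0.0024 -0.8641 -0.5033]]
[  1.05363924  53.76623478 111.99239576]
```

View pics/wr10.png

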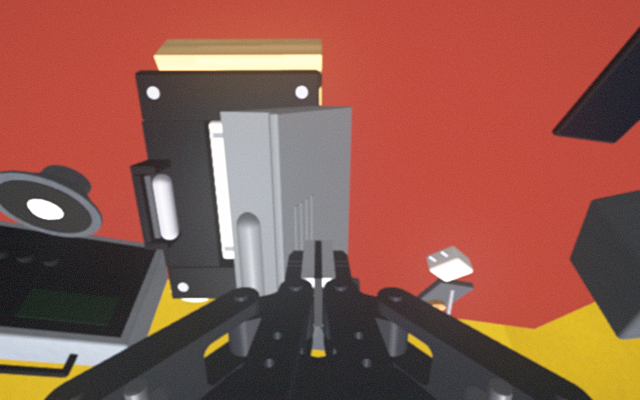

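>>> {"name": "apply_moves", "arguments": {"motion": [[[-12, 1, 1, 0, 0, 0], [-25, 5, 1, 0, 0, 0], [-38, 10, 1, 0, 0, 0], [-49, 17, 1, 0, 0, 0], [-60, 26, 1, 0, 0, 0], [-67, 33, 1, 0, 0, 0], [-73, 40, 1, 0, 0, 0], [-73, 40, 1, 0, 0, 0]]]}}

```text
t: 12.35
eef_pos: [0.5344, 0.0533, 0.1545]
ee_rot: [-2.097, 0.001, 1.869]
wrist_force: [0.6, -0.4, 0.5]
gripper_width: -0.0003
```

```bash
python3 w1.py wr11; python3 - <<'E'
from h import *
s,R,p=cur();print(w2b(p)*1000,R.inv().apply(s["wrist_force"]))
E
```

```text
t 12.35 q [-0.1767  0.0356 -0.7163  0.342   0.2302 -0.4188] p [0.5344 0.0533 0.1545] F [ 0.6488 -0.3738  0.5081] T [-0.1861  0.3681 -0.0078] w -0.0003054113660877307
[[-0.2936  0.4801 -0.8266]
 [ 0.9559  0.1461 -0.2547]
 [-0.0015 -0.865  -0.5019]]
[ -0.46348764 -19.47277407  71.81980531] [-0.74053416 -0.16125023 -0.07893509]
```

View pics/wr11.png

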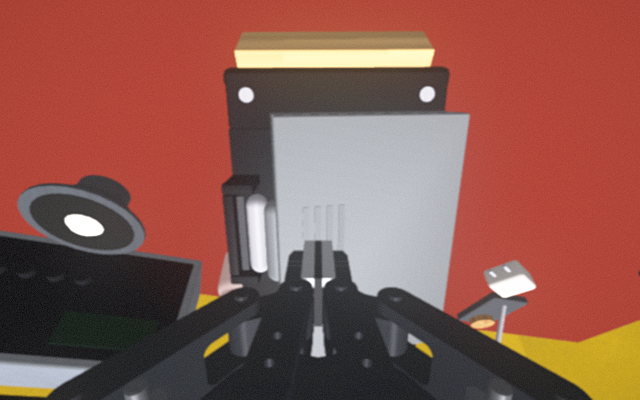

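>>> {"name": "apply_moves", "arguments": {"motion": [[[-3, 3, 0, 0, 0, 0], [-6, 6, 0, 0, 0, 0], [-7, 9, 0, 0, 0, 0], [-7, 11, 0, 0, 0, 0], [-7, 13, 0, 0, 0, 0], [-7, 15, 0, 0, 0, 0], [-7, 15, 0, 0, 0, 0]]]}}

```text
t: 13.1
eef_pos: [0.5434, 0.0492, 0.1417]
ee_rot: [-2.096, 0.001, 1.869]
wrist_force: [-0.6, 0.5, 0.4]
gripper_width: -0.0
```

```bash
python3 - <<'E'
from h import *
s,R,p=cur();print(w2b(p)*1000,R.inv().apply(s["wrist_force"]))
E
```

```text
[ -0.62346114 -26.35242436  56.56388812] [ 0.6831755  -0.58275039  0.13446403]
```

>>> {"name": "apply_moves", "arguments": {"motion": [[[0, 1, 0, 0, 0, 0], [0, 2, 0, 0, 0, 0], [0, 2.5, 0, 0, 0, 0], [0, 2.5, 0, 0, 0, 0]]]}}

```text
t: 13.5
eef_pos: [0.5442, 0.0495, 0.1403]
ee_rot: [-2.097, 0.002, 1.869]
wrist_force: [-18.6, -4.6, 23.8]
gripper_width: 0.0
```

```bash
python3 w1.py wr12; python3 - <<'E'
from h import *
s,R,p=cur();print(w2b(p)*1000,R.inv().apply(s["wrist_force"]))
E
```

```text
t 13.5 q [-0.1817  0.0694 -0.7267  0.2983  0.2326 -0.4236] p [0.5442 0.0495 0.1403] F [-18.6098  -4.6007  23.7581] T [-0.1673  1.5783  0.1918] w 4.75208037263316e-05
[[-0.2937  0.4805 -0.8263]
 [ 0.9559  0.1461 -0.2548]
 [-0.0018 -0.8647 -0.5022]]
[ -0.58967138 -26.35101642  54.9232826 ] [  1.08009844 -29.44417963   5.83401531]
```

View pics/wr12.png

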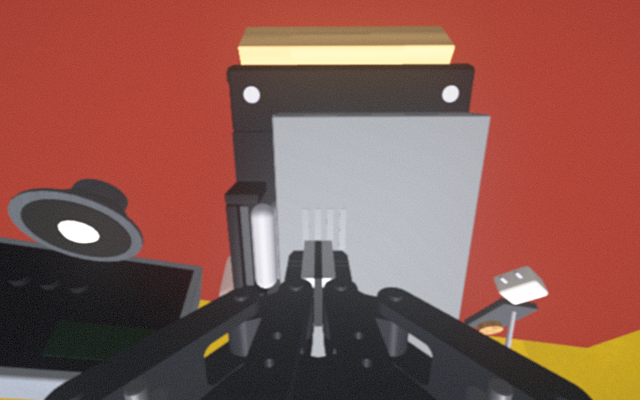

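>>> {"name": "apply_moves", "arguments": {"motion": [[[0, -5, 0, 0, 0, 0], [0, -30, 0, 0, 0, 0], [0, -70, 0, 0, 0, 0], [0, -110, 0, 0, 0, 0], [0, -120, 0, 0, 0, 0], [0, -120, 0, 0, 0, 0], [0, -120, 0, 0, 0, 0]]]}}

```text
t: 14.25
eef_pos: [0.4866, 0.032, 0.2431]
ee_rot: [-2.096, 0.001, 1.869]
wrist_force: [-0.8, 0.2, 0.4]
gripper_width: -0.0002
```

```bash
python3 w1.py wr13; python3 - <<'E'
from h import *
np.set_printoptions(precision=1,suppress=True)
f=dict(np.load('wr13.npz'))
for th in(0,.08,.14): print(th,[proj(f,b2w(lidp(np.array(v)/1000,th))) for v in [(-68,-96,28),(-68,0,28),(68,-96,28),(0,-96,28)]])
print(proj(f,b2w((-.077,-.0603,.027))),proj(f,b2w((-.077,.0423,.027))))
im=cv2.imread('pics/wr13.png');cv2.imwrite('pics/z13.png',cv2.resize(im[70:290,200:420],None,fx=2.7,fy=2.7))
g=robot.grab_frame("scene");cv2.imwrite("pics/sc13.png",cv2.resize(g["img"][150:290,320:460],None,fx=4,fy=4,interpolation=2))
E
```

```text
t 14.25 q [-0.2621 -0.1279 -0.5951  0.6463  0.2687 -0.4975] p [0.4866 0.032  0.2431] F [-0.7895  0.1544  0.3517] T [-0.1183  0.3885 -0.0026] w -0.00023972856493797802
[[-0.2935  0.4799 -0.8267]
 [ 0.9559  0.1461 -0.2546]
 [-0.0014 -0.865  -0.5017]]
0 [array([292.9, 111.4]), array([412.9, 110.8]), array([297. , 262.6]), array([295.1, 192.6])]
0.08 [array([295.4, 111.8]), array([415.7, 110.8]), array([299.2, 266.7]), array([297.4, 195.2])]
0.14 [array([297.9, 112.1]), array([417.7, 110.8]), array([301.4, 269.9]), array([299.8, 197.2])]
[278.8  99.4] [395.9  98.9]
```

View pics/z13.png

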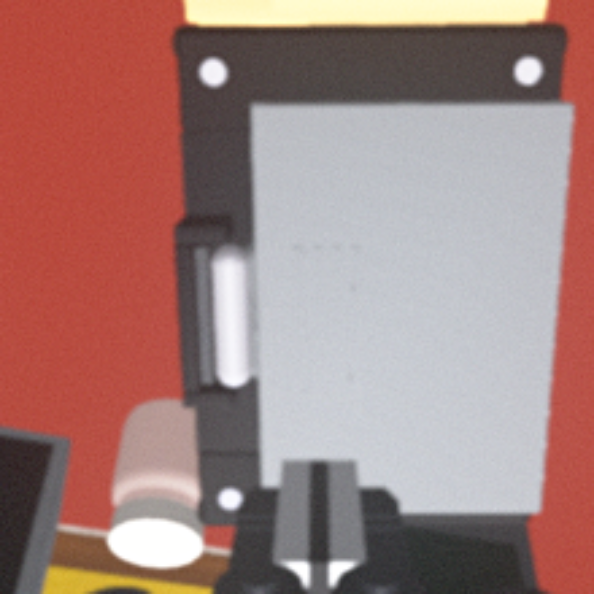

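View pics/sc13.png

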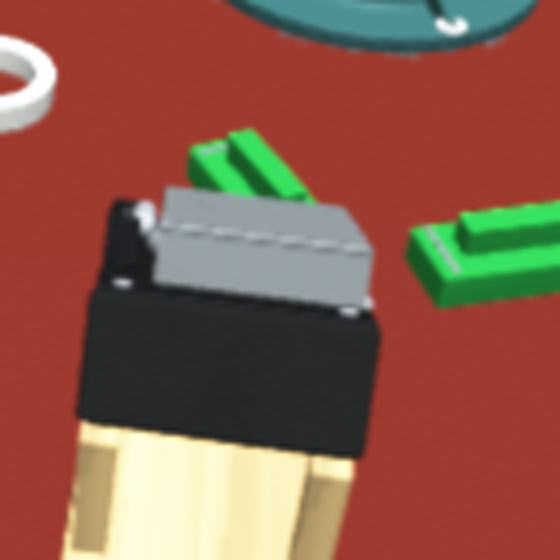

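```bash
python3 -c "
from plant import robot
print(robot.finish_job())"
```

```text
the job is handed in; nothing more can be done
None
```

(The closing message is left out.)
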